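Hook the red-handled parts basket out of the deep rinse tank

ROBOT

A 6-joint arm with a two-finger parallel gripper is mounted at the origin on the work surface; the furniture and walls round the work are solid. World frame = base frame: x ahead of the robot, y to its left, z up, the work surface at z = 0. Lengths are in mm, angles in rad, forces in N, time in s.
With the tool pointing down it reaches from about 275 to 750 mm from the base axis. Payload 10.2 kg.
Tool frame: the origin (TCP) lies on the front face of the gripper's body, between the roots of the fingers; the fingertips stand 73 mm ahead of it and the grasp point (between the pads) lies 54 mm ahead of it; z points along the fingers, y is the line along which they close (so a half turn about z gives the same grasp; the last joint's range is limited). The gripper opens to 85 mm and grips with 20 to 120 N. Pads are 22 mm wide; open, the fingers measure 114 mm over their backs; the gripper's body (76 mm by 85 mm) begins 54 mm behind the grasp point. The pads swing forward as they close: fully open they stand 13 mm farther back than shut.
Start: joints at [-1.368, 0.313, 1.498, -0, 1.331, -0.223], TCP at [216.839, -478.134, 303.894] pointing down, gripper open.
Joint ranges: [-2.94, 2.94], [-0.97, 2.17], [0.19, 2.56], [-1.23, 4.37], [0.02, 3.11], [-2.88, 2.88]. Speed limits (rad/s): [2.39, 2.39, 3.01, 3.14, 3.14, 3.14].

INTERFACE

Orientations are given as a unit quaternion [w, x, y, z].
In Python, from rig import * gives the robot as it stands.
- The arm moves only by the tool step_arm, never from a script. Its argument "plan" is a list of rows, each an object with "offset": the shift along the tool's x, y, z in cm, a list of three; "rot": the turn, a rotation vector about the tool's x, y, z in degrees, a list of three; "gripper": the finger opening in cm, from 0 to 8.54. In form: [{"offset": [x, y, z], "rot": [wx, wy, wz], "gripper": gripper}, ...]. A call has 1 to 12 rows; each row is the pose to reach, as a shift and turn from the pose commanded when the call began, along the tool's axes at that moment; what a row does not reach only later rows make up. A row lasts 1/10 s, in which the tool goes at most 50 mm and 8.59 degrees, less where a joint would pass 70% of its speed; a pose out of reach is approached as far as the arm can. A call with a gripper value outside its range is refused whole. The fingers move at their own pace and stop on an object; "squeeze" is the grip in N (left out, the last holds). Time passes only in rows, so rows that repeat a pose let the fingers close. It gives the time, the measured TCP pose, the force, the opening and the grip force at its end, in the units of the state.
- sense(): the state, without advancing time (a new reading comes with each control period).
- capture(name): name is "scene" or "top" or "wrist"; returns a dict with "color" (420x560x3 uint8, red, green, blue), "depth" (420x560 float32, mm along the optical axis (not along the pixel's ray), 0 where there is no reading), "vertical_fov" (degrees; the focal length in pixels is half the picture's height over the tangent of half this angle, whatever the lens; pixels are square), "cx", "cy" (the principal point, pixels), "rvec" (rotation vector, rad) and "tvec" (3), from world to camera coordinates, as OpenCV has them; the wrist camera has in their place "mount" (4x4, takes a point from camera to tool coordinates, whose origin is the TCP and whose axes are the flange's). Camera axes: x right, y down, z forward; pixel columns grow to the right and rows downward; lengths in mm; the calibration is good to about 2 mm. The wrist camera is an equidistant fisheye: a pixel r from the principal point sees the ray r / f radians off the axis. A picture is of the moment at which its call begins: read the wrist's pose just before it.
- finish_job(): hands the job in; it is judged then, once.
The state is a dict: "time_s": time; "joints": joint angles; "dq": joint speeds; "tau": joint torques, N m; "eef_pos": TCP position; "ee_rot": TCP orientation; "force": force on the tool from outside, world axes, zero at the start; "wrist_torque": the same for the moment, N m; "grip_width": opening from 0.0 (shut) to 1.0 (fully open); "grip_force": force on a finger pad.
Only numpy, scipy, OpenCV 4.12 (cv2) and the standard library are available. Lean on these libraries where they do the work, as an engineer would, in place of code of your own. Each camera call takes 0.05 s, during which the arm holds its last target. There are 200 camera calls.

TASK

Take the hook rod from its fork on the draining stand and use it to lift the basket with the red handle out of its deep, narrow rinse tank, without touching the basket with the gripper. Set the basket down gently, flat in the middle of the stand's white tray, then hang the hook rod back upright in its fork. Leave the blue-handled basket hanging in its tank.

Things in the scene. Friction and masses are not known exactly. Their poses are not given: they have to be found in the camera images.
- hook_rod: Upright steel rod, 6 mm thick. Origin: rod axis, underside of its drip disc (40 mm across, 4 thick); z up. Black grip handle above: 14x14, faces along x, y, from z 4 to 54. Below, a J hook turned to -x: trough's upper face at z -85, flat from x -6 to -18; toe at x -21 to -27, tip z -67; lowest point z -91. 0.12 kg. Starts hanging by its disc in the stand's fork, x as the stand's (3 deg).
- basket_red: Steel basket of fittings (top under 20), 76 (x) x 46 mm, 25 high; end flanges make it 102 long. Origin: underside centre, z up. Stiff red arched handle, 5 mm wire, in plane x=0: uprights y +-21.5 to z 52, sloping to a peak at y 0, underside z 62.5. 0.13-0.23 kg. Hangs by its flanges on ledges amid a fixed metal tank: inside 110 (x) x 78, rim 118 above basket origin, walls 4; lifts straight out.
- basket_blue: Bystander: the same basket in every measure, but with a blue handle, hanging in a second tank like the first (118 x 86 mm outside, rim at 140 mm above the worktop, open top). The two tanks stand side by side and may be swapped. Origin: centre of the underside, z up, x along its length.
- drain_stand: Fixed. Origin: centre of white tray's underside on the worktop; z up. Tray 138 (x) x 118 mm outside, walls 4 thick, 12 high, floor at z 4. Past its +x end a post holds a level blue fork, top z 115, 7 thick: 16 mm slot along x at y=0, open end x 86, closed end x 139. The rod hangs in it by its disc at x 120, hook toward the open end; so turned it goes straight up out and straight down in.
Things that resemble listed ones, but are neither listed nor needed, are in the scene too. Leave any yellow look-alike of the hook_rod alone.

How it is judged (in metres and radians):
On the way:
1. the red-handled basket hangs on the hook, clear above its tank (height (world z) of basket_red above 0.135 m and contact force between hook_rod and basket_red above 0.5 N), for 0.2 s.
At the end, for the whole second after the job is handed in: The red-handled basket rests flat (within 7 degrees) on the tray floor, its middle within 30 mm of the tray's middle; the hook rod hangs at rest, upright (within 8 degrees), in the fork's slot with its disc on the arms; the blue-handled basket is within 20 mm of its start (horizontal distance between basket_red and drain_stand below 0.03 m and height (world z) of basket_red below 0.012 m and angle between basket_red's own z axis and vertical below 0.12 rad and linear speed of each of basket_red, hook_rod below 0.02 m/s and x of hook_rod in the frame of drain_stand between 0.092 and 0.142 m and y of hook_rod in the frame of drain_stand between -0.012 and 0.012 m and z of hook_rod in the frame of drain_stand between 0.108 and 0.122 m and angle between hook_rod's own z axis and vertical below 0.15 rad and distance of basket_blue from where it was at the start of the episode below 0.02 m); the robot touches nothing.
It fails at once if the gripper touches the red-handled basket (contact force between the fingers and basket_red above 0.5 N).
It fails at once if the blue-handled basket is disturbed by more than 20 mm (distance of basket_blue from where it was at the start of the episode above 0.02 m).
It fails at once if the red-handled basket is dropped: it comes down faster than 0.7 m/s close above the worktop or the tank's floor (height (world z) of basket_red below 0.06 m and linear speed of basket_red above 0.7 m/s).
It also fails if it takes over 69 s, if anything falls off the work surface, if the arm or the gripper's body presses on something with over 40 N, if the wrist force passes 120 N, or if a joint passes its speed limit or range.

## Working session

There is one attempt and no reset: what is moved stays moved. The work goes in short steps, Python scripts to look and compute and a tool call to move; the robot and the scene stay as the last step left them, time stands still between calls to the robot, and variables do not carry over. Pictures are saved under pics/ and viewed, at most 10 in all, crops included, and the job is handed in when it is done.

Besides the shell and the picture viewer there is one more tool, called after "Request:" as name(argument=value, ...) on one line, values as JSON. step_arm: Moves the arm, as the interface text tells. Its arguments: {"type":"object","properties":{"plan":{"type":"array"},"squeeze":{"type":"number"}},"required":["plan"]}

```bash
ls; mkdir -p pics
cat > h.py <<'E'
from rig import *
import numpy as np, cv2
from scipy.spatial.transform import Rotation as R
def cam(c):
    f=210/np.tan(np.radians(c["vertical_fov"])/2)
    Rm=R.from_rotvec(np.ravel(c["rvec"])).as_matrix(); t=np.ravel(c["tvec"])
    return f,Rm,t
def cloud(c):
    f,Rm,t=cam(c); v,u=np.mgrid[0:420,0:560]; d=c["depth"]
    P=np.stack([(u-c["cx"])/f*d,(v-c["cy"])/f*d,d],-1)
    return (P-t)@Rm   # world pts
def save(c,n): cv2.imwrite("pics/"+n,cv2.cvtColor(c["color"],cv2.COLOR_RGB2BGR))
E
python3 - <<'E'
from h import *
s=sense(); print(s)
for n in("scene","top","wrist"):
    c=capture(n); np.save(n+".npy",c,allow_pickle=True); save(c,n+"0.png")
    print(n,c["vertical_fov"],c["cx"],c["cy"],c.get("tvec"),c.get("rvec"),c.get("mount"))
a=[cv2.imread(f"pics/{n}0.png") for n in("scene","top")]
E
```

```text
pics
{'time_s': 0.0, 'joints': array([-1.36838909e+00,  3.13444491e-01,  1.49847568e+00, -9.41648602e-06,
        1.33093575e+00, -2.23382822e-01]), 'dq': array([-0.00022659,  0.00162356, -0.0016248 , -0.00024275, -0.00013323,
        0.00011579]), 'tau': array([-1.37299830e-03, -4.12263393e+01, -2.59742725e+01, -2.64658074e-04,
        4.10016553e-03,  4.29842282e-05]), 'eef_pos': array([ 216.80743567, -477.95873348,  303.32329095]), 'ee_rot': array([-6.31645673e-04,  9.77422888e-01,  2.11291504e-01,  2.05181657e-06]), 'force': array([-0.74910914, -0.5514515 , -0.52933372]), 'wrist_torque': array([-0.01058899,  0.00778513,  0.03207094]), 'grip_force': 0.0, 'grip_width': 1.0022831282083955}
scene 46.96270515520323 281.5768800405985 209.11132128429176 [-422.20116248  -44.94602016 1248.65378563] [ 2.45737844  0.39652924 -0.11557644] None
top 52.86406014853319 286.79096278921304 202.2124703293279 [ 16.82229634 460.32571844 918.16529496] [ 2.17182604 -2.18317953  0.06317467] None
wrist 65.70646984690485 275.2565635838947 202.38111655673126 None None [[-5.99848915e-04 -9.58893312e-01 -2.83766202e-01  7.29990350e+01]
 [ 9.99999800e-01 -5.18232763e-04 -3.62688946e-04 -7.60589004e-01]
 [ 2.00723062e-04 -2.83766363e-01  9.58893431e-01 -7.02623925e+01]
 [ 0.00000000e+00  0.00000000e+00  0.00000000e+00  1.00000000e+00]]
```

View pics/scene0.png

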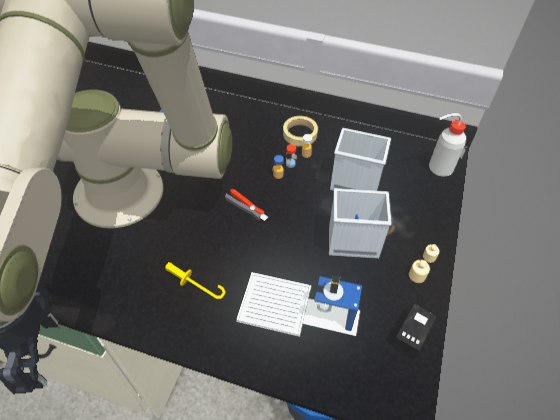

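View pics/top0.png

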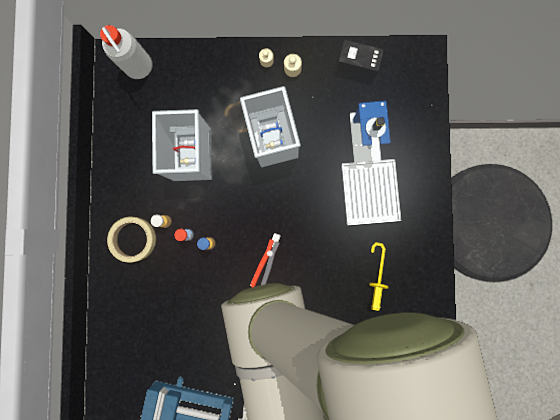

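The scene view shows the rod in its blue fork at about (335,290), the tray at (275,303), and the tanks at (360,160) and (360,225). The top view shows the red-handled basket's tank at (180,145), the blue one's at (270,126), the fork and rod at (374,125), and the tray at (372,192). Next I'll measure them.

```bash
cat > m.py <<'E'
from h import *
def rect(p):
    p=p.astype(np.float32); (cx,cy),(w,h),a=cv2.minAreaRect(p[:,:2])
    if w<h: w,h,a=h,w,a-90
    return np.round([cx,cy,w,h,a],1), np.round(np.median(p[:,2]),1)
for n in("top","scene"):
    c=np.load(n+".npy",allow_pickle=True).item(); W=cloud(c); hsv=cv2.cvtColor(c["color"],cv2.COLOR_RGB2HSV)
    ok=c["depth"]>0; z=W[...,2]; H,S,V=[hsv[...,i].astype(int) for i in range(3)]
    f,Rm,t=cam(c)
    print(n,"campos",np.round(-Rm.T@t))
    roi=ok&(W[...,0]>350)&(W[...,0]<850)&(W[...,1]>-300)
    def comps(name,m,minA=20):
        k,l,st,ce=cv2.connectedComponentsWithStats(m.astype(np.uint8))
        for i in range(1,k):
            if st[i,4]>=minA: print(name,st[i,4],np.round(ce[i]),*rect(W[l==i]), np.round(np.percentile(W[l==i][:,2],[5,95])))
    comps("rim",roi&(abs(z-140)<6)&(S<70),100)
    comps("blue",roi&(H>100)&(H<125)&(S>120)&(abs(z-115)<6))
    comps("tray",roi&(V>150)&(S<60)&(z<25)&(z>-5),300)
    comps("red",roi&((H<8)|(H>172))&(S>130)&(z>15),8)
    comps("bluelow",roi&(H>100)&(H<125)&(S>120)&(z<108)&(z>30),8)
    comps("disc",roi&(abs(z-120)<5)&(S<70),15)
    comps("black",roi&(V<70)&(z>125),15)
E
python3 m.py
```

```text
top campos [393.   1. 949.]Traceback (most recent call last):
  File "m.py", line 16, in <module>
    comps("rim",roi&(abs(z-140)<6)&(S<70),100)
    ~~~~~^^^^^^^^^^^^^^^^^^^^^^^^^^^^^^^^^^^^^
  File "m.py", line 15, in comps
    if st[i,4]>=minA: print(name,st[i,4],np.round(ce[i]),*rect(W[l==i]), np.round(np.percentile(W[l==i][:,2],[5,95])))
                                                          ~~~~^^^^^^^^^
  File "m.py", line 3, in rect
    p=p.astype(np.float32); (cx,cy),(w,h),a=cv2.minAreaRect(p[:,:2])
                                            ~~~~~~~~~~~~~~~^^^^^^^^^
cv2.error: OpenCV(4.12.0) /io/opencv/modules/imgproc/src/convhull.cpp:143: error: (-215:Assertion failed) total >= 0 && (depth == CV_32F || depth == CV_32S) in function 'convexHull'
```

```bash
sed -i 's/cv2.minAreaRect(p\[:,:2\])/cv2.minAreaRect(np.ascontiguousarray(p[:,:2]))/' m.py; python3 m.py
```

```text
top campos [393.   1. 949.]
rim 760 [269. 122.] [609.5  46.2 124.5  92.2  14.4] 139.5 [137. 142.]
rim 819 [175. 142.] [571.9 230.4 123.7  92.1   1.7] 139.4 [136. 142.]
blue 711 [373. 120.] [ 612.  -162.1   87.1   55.9    4.6] 114.6 [112. 117.]
tray 4058 [370. 184.] [ 541.6 -169.8  255.2  123.5    4.3] 4.5 [ 1. 12.]
red 151 [114.  33.] [785.7 349.8  33.   16.5  32.1] 157.7 [144. 160.]
red 75 [104.  37.] [765.2 357.2  60.   12.   43.2] 158.1 [149. 192.]
red 44 [182. 147.] [572.1 230.4  45.8   4.2 -85.1] 83.2 [72. 89.]
red 121 [180. 235.] [389.4 238.7  23.8  23.4  31.1] 63.9 [58. 67.]
bluelow 14 [356. 116.] [ 643.2 -134.5    6.2    0.7    5.9] 54.7 [33. 79.]
bluelow 47 [271. 129.] [608.6  44.5  45.5  24.4 -45.2] 81.1 [37. 88.]
bluelow 111 [203. 243.] [371.4 190.5  23.9  23.   89.8] 64.0 [61. 67.]
disc 23 [345.   7.] [ 848.9 -107.6   24.6    2.1   90. ] 120.7 [116. 124.]
disc 24 [374.   7.] [ 849.1 -168.4   30.8    2.2  -88.1] 119.3 [116. 125.]
disc 16 [104.  10.] [849.  386.9  19.1   1.8  88.7] 120.2 [117. 124.]
disc 17 [130.  10.] [849.3 331.   19.5   1.3  89.7] 118.8 [116. 124.]
disc 
[... 1380 characters left out ...]
bluelow 100 [351. 318.] [ 6.504e+02 -1.861e+02  1.190e+01  4.000e+00  1.000e-01] 70.4 [ 35. 100.]
disc 455 [399.  93.] [ 6.149e+02  4.791e+02  4.687e+02  1.270e+01 -1.000e-01] 119.0 [115. 124.]
disc 153 [452. 139.] [781.  347.5  60.5  51.1 -14.4] 120.7 [115. 124.]
disc 137 [364. 140.] [572.4 266.9 110.1  12.6   6.1] 120.2 [116. 124.]
disc 146 [359. 163.] [574.8 185.3 118.1   7.5   1.8] 120.2 [116. 124.]
disc 155 [364. 199.] [610.6  53.8 107.4  66.4  13.6] 119.8 [116. 124.]
disc 151 [360. 227.] [622.    2.2 117.3   5.4  13.9] 119.4 [116. 125.]
disc 209 [332. 292.] [ 602.3 -167.4   37.6   37.6  -77.2] 117.9 [116. 121.]
black 46 [334. 288.] [ 603.8 -172.7   10.6    2.8   10.9] 141.0 [127. 156.]
```

```bash
cat >> h.py <<'E'
def go(x,y,z,yaw):
    "tool offset (cm) and rot (deg) to TCP x,y,z, pointing down, tool x at yaw deg"
    s=sense(); T=R.from_quat(s["ee_rot"],scalar_first=True)
    a=np.radians(yaw); X=np.array([np.cos(a),np.sin(a),0]); Z=np.array([0,0,-1.]); 
    G=R.from_matrix(np.stack([X,np.cross(Z,X),Z],1))
    print("t",s["time_s"],"pos",np.round(s["eef_pos"],1),"yaw",np.round(np.degrees(np.arctan2(*T.as_matrix()[[1,0],0])),2),"F",np.round(s["force"],2),"w",round(s["grip_width"],3),s["grip_force"])
    print("offset",np.round(T.inv().apply(np.array([x,y,z])-s["eef_pos"])/10,2),"rot",np.round((T.inv()*G).as_rotvec(degrees=True),2))
E
python3 -c "
from h import *
go(601,-164.5,310,94.3)"
```

```text
t 0.15 pos [ 216.8 -478.   303.5] yaw 24.4 F [ 0.13 -0.15 -0.11] w 0.999 0.0
offset [ 47.94 -12.68  -0.63] rot [-4.00e-02 -5.00e-02 -6.99e+01]
```

Request:
step_arm(plan=[{"offset": [24, -6.3, -0.6], "rot": [0, 0, -35], "gripper": 8.5}, {"offset": [24, -6.3, -0.6], "rot": [0, 0, -35], "gripper": 8.5}, {"offset": [24, -6.3, -0.6], "rot": [0, 0, -35], "gripper": 8.5}, {"offset": [24, -6.3, -0.6], "rot": [0, 0, -35], "gripper": 8.5}, {"offset": [47.9, -12.7, -0.6], "rot": [0, 0, -69.9], "gripper": 8.5}, {"offset": [47.9, -12.7, -0.6], "rot": [0, 0, -69.9], "gripper": 8.5}, {"offset": [47.9, -12.7, -0.6], "rot": [0, 0, -69.9], "gripper": 8.5}, {"offset": [47.9, -12.7, -0.6], "rot": [0, 0, -69.9], "gripper": 8.5}, {"offset": [47.9, -12.7, -0.6], "rot": [0, 0, -69.9], "gripper": 8.5}, {"offset": [47.9, -12.7, -0.6], "rot": [0, 0, -69.9], "gripper": 8.5}, {"offset": [47.9, -12.7, -0.6], "rot": [0, 0, -69.9], "gripper": 8.5}, {"offset": [47.9, -12.7, -0.6], "rot": [0, 0, -69.9], "gripper": 8.5}])

```text
time_s: 1.35
eef_pos: [600.8, -164.0, 309.2]
ee_rot: [-0.001, 0.68, 0.734, -0.0]
force: [-0.7, -0.5, -0.6]
grip_width: 0.996
grip_force: 0.0
```

Request:
step_arm(plan=[{"offset": [0, 0, 0], "rot": [0, 0, 0], "gripper": 8.5}, {"offset": [0, 0, 0], "rot": [0, 0, 0], "gripper": 8.5}, {"offset": [0, 0, 0], "rot": [0, 0, 0], "gripper": 8.5}])

```text
time_s: 1.65
eef_pos: [600.1, -165.5, 310.2]
ee_rot: [0.0, 0.681, 0.733, 0.0]
force: [-0.1, 0.0, 0.8]
grip_width: 0.995
grip_force: 0.0
```

```bash
cat >> h.py <<'E'
def wcloud(c,s):
    f=210/np.tan(np.radians(c["vertical_fov"])/2); v,u=np.mgrid[0:420,0:560]
    # equidistant fisheye: r = f*theta
    dx,dy=u-c["cx"],v-c["cy"]; r=np.hypot(dx,dy)+1e-9; th=r/f
    k=np.tan(th)/r; d=c["depth"]
    P=np.stack([dx*k*d,dy*k*d,d],-1); M=np.array(c["mount"])
    P=P@M[:3,:3].T+M[:3,3]
    return R.from_quat(s["ee_rot"],scalar_first=True).apply(P.reshape(-1,3)).reshape(P.shape)+s["eef_pos"]
def comps(W,name,m,minA=20):
    k,l,st,ce=cv2.connectedComponentsWithStats(m.astype(np.uint8))
    for i in range(1,k):
        if st[i,4]>=minA:
            p=W[l==i]; (cx,cy),(w,h),a=cv2.minAreaRect(np.ascontiguousarray(p[:,:2].astype(np.float32)))
            print(name,st[i,4],np.round(ce[i]),np.round([cx,cy,w,h,a],1),"z",np.round(np.percentile(p[:,2],[5,50,95]),1))
E
python3 - <<'E'
from h import *
go(601,-164.5,310,94.3)
s=sense(); c=capture("wrist"); np.save("w1.npy",c,allow_pickle=True); save(c,"w1.png")
W=wcloud(c,s); hsv=cv2.cvtColor(c["color"],cv2.COLOR_RGB2HSV); H,S,V=[hsv[...,i].astype(int) for i in range(3)]
ok=c["depth"]>0; z=W[...,2]
comps(W,"fork",ok&(H>100)&(H<125)&(S>120)&(abs(z-115)<6),100)
comps(W,"disc",ok&(abs(z-119)<5)&(S<70)&(V>60),50)
comps(W,"handle",ok&(abs(z-169)<6)&(V<90),30)
comps(W,"tray",ok&(V>120)&(S<60)&(abs(z-12)<4),300)
E
```

```text
t 1.65 pos [ 600.1 -165.5  310.2] yaw 94.21 F [-0.14  0.01  0.84] w 0.995 0.0
offset [0.09 0.1  0.02] rot [ 0.01  0.01 -0.09]
fork 3610 [303. 186.] [ 612.4 -161.7   86.6   55.7    4.8] z [113.9 115.2 116.3]
fork 503 [251. 214.] [ 582.4 -181.7   24.4   19.4    4.1] z [113.8 115.2 116.4]
disc 182 [267.   3.] [585.2  -4.3  44.9   1.5  14.2] z [114.3 118.4 123.3]
disc 1870 [521. 151.] [ 850.4 -102.8  338.9    4.7   89.8] z [114.5 119.1 123.4]
disc 1162 [277. 191.] [ 601.8 -162.9   38.9   37.9   10. ] z [117.7 119.2 120.4]
disc 158 [443. 394.] [ 8.503e+02 -4.281e+02  3.700e+00  6.430e+01  3.000e-01] z [114.6 118.8 123.6]
handle 370 [277. 213.] [ 601.9 -163.2   13.2   13.7    4. ] z [167.2 169.  170.1]
tray 1007 [467. 147.] [ 850.4 -118.6    4.   423.6    0. ] z [ 8.4 11.8 15.6]
tray 1460 [180. 169.] [ 482.8 -171.5  139.6  117.7    4.2] z [ 9.  11.9 13.3]
```

View pics/w1.png

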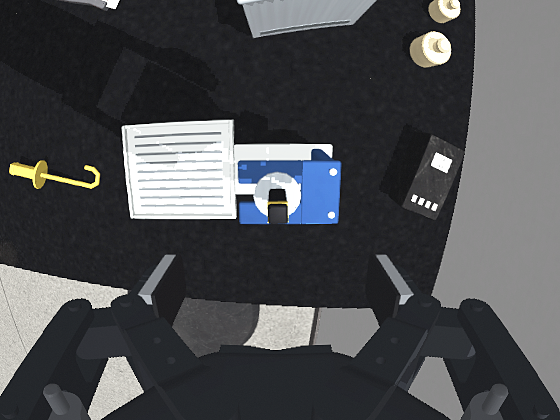

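The wrist view shows the handle top at (277,213), the disc at (277,191), and the tray at (180,169). All agree with the top and scene views. I'll descend and grasp.

```bash
python3 -c "
from h import *
go(601.9,-163.1,200,94.2)"
```

```text
t 1.7 pos [ 600.2 -165.3  310.2] yaw 94.23 F [ 0.17 -0.4   0.41] w 0.997 0.0
offset [ 0.21  0.19 11.02] rot [0.01 0.01 0.03]
```

Request:
step_arm(plan=[{"offset": [0.2, 0.2, 4], "rot": [0, 0, 0], "gripper": 8.5}, {"offset": [0.2, 0.2, 7], "rot": [0, 0, 0], "gripper": 8.5}, {"offset": [0.2, 0.2, 9.5], "rot": [0, 0, 0], "gripper": 8.5}, {"offset": [0.2, 0.2, 11], "rot": [0, 0, 0], "gripper": 8.5}, {"offset": [0.2, 0.2, 11], "rot": [0, 0, 0], "gripper": 8.5}, {"offset": [0.2, 0.2, 11], "rot": [0, 0, 0], "gripper": 3}, {"offset": [0.2, 0.2, 11], "rot": [0, 0, 0], "gripper": 3}, {"offset": [0.2, 0.2, 11], "rot": [0, 0, 0], "gripper": 3}, {"offset": [0.2, 0.2, 11], "rot": [0, 0, 0], "gripper": 3}, {"offset": [0.2, 0.2, 11], "rot": [0, 0, 0], "gripper": 3}], squeeze=60)

```text
time_s: 2.7
eef_pos: [602.5, -162.5, 200.3]
ee_rot: [0.0, 0.68, 0.733, 0.0]
force: [-1.3, 0.1, -0.3]
grip_width: 0.355
grip_force: 0.0
```

Request:
step_arm(plan=[{"offset": [0, 0, 0], "rot": [0, 0, 0], "gripper": 2}, {"offset": [0, 0, 0], "rot": [0, 0, 0], "gripper": 1.5}, {"offset": [0, 0, 0], "rot": [0, 0, 0], "gripper": 1}, {"offset": [0, 0, 0], "rot": [0, 0, 0], "gripper": 0.8}, {"offset": [0, 0, 0], "rot": [0, 0, 0], "gripper": 0.5}, {"offset": [0, 0, 0], "rot": [0, 0, 0], "gripper": 0.5}, {"offset": [0, 0, 0], "rot": [0, 0, 0], "gripper": 0.5}])

```text
time_s: 3.4
eef_pos: [602.5, -162.5, 200.0]
ee_rot: [0.0, 0.68, 0.733, 0.0]
force: [-1.5, 0.0, 1.7]
grip_width: 0.155
grip_force: 58.6
```

```bash
python3 -c "
from h import *
go(601.9,-163.1,400,94.2)"
```

```text
t 3.4 pos [ 602.5 -162.5  200. ] yaw 94.3 F [-1.51  0.    1.69] w 0.155 58.60135853290558
offset [ -0.06  -0.06 -20.  ] rot [0.01 0.01 0.1 ]
```

Request:
step_arm(plan=[{"offset": [0, 0, -0.5], "rot": [0, 0, 0], "gripper": 0.5}, {"offset": [0, 0, -2], "rot": [0, 0, 0], "gripper": 0.5}, {"offset": [0, 0, -4], "rot": [0, 0, 0], "gripper": 0.5}, {"offset": [0, 0, -6], "rot": [0, 0, 0], "gripper": 0.5}, {"offset": [0, 0, -8.5], "rot": [0, 0, 0], "gripper": 0.5}, {"offset": [0, 0, -11], "rot": [0, 0, 0], "gripper": 0.5}, {"offset": [0, 0, -13], "rot": [0, 0, 0], "gripper": 0.5}, {"offset": [0, 0, -15], "rot": [0, 0, 0], "gripper": 0.5}, {"offset": [0, 0, -15], "rot": [0, 0, 0], "gripper": 0.5}])

```text
time_s: 4.3
eef_pos: [602.8, -162.6, 352.6]
ee_rot: [0.002, 0.68, 0.733, 0.001]
force: [0.4, 0.4, -0.8]
grip_width: 0.157
grip_force: 58.4
```

```bash
python3 -c "
from h import *
go(600,140,350,91.5)"
```

```text
t 4.3 pos [ 602.8 -162.6  352.6] yaw 94.3 F [ 0.44  0.39 -0.76] w 0.157 58.43659222126007
offset [30.2   1.99  0.19] rot [0.24 0.13 2.8 ]
```

Request:
step_arm(plan=[{"offset": [3, 0.2, 0], "rot": [0, 0, 0.5], "gripper": 0.5}, {"offset": [7, 0.5, 0], "rot": [0, 0, 1], "gripper": 0.5}, {"offset": [11, 0.7, 0], "rot": [0, 0, 1.5], "gripper": 0.5}, {"offset": [15, 1, 0], "rot": [0, 0, 2], "gripper": 0.5}, {"offset": [19, 1.3, 0], "rot": [0, 0, 2.5], "gripper": 0.5}, {"offset": [23, 1.6, 0], "rot": [0, 0, 2.8], "gripper": 0.5}, {"offset": [27, 1.8, 0], "rot": [0, 0, 2.8], "gripper": 0.5}, {"offset": [30.2, 2, 0], "rot": [0, 0, 2.8], "gripper": 0.5}, {"offset": [30.2, 2, 0], "rot": [0, 0, 2.8], "gripper": 0.5}, {"offset": [30.2, 2, 0], "rot": [0, 0, 2.8], "gripper": 0.5}, {"offset": [30.2, 2, 0], "rot": [0, 0, 2.8], "gripper": 0.5}])

```text
time_s: 5.4
eef_pos: [599.9, 139.2, 349.2]
ee_rot: [-0.0, 0.698, 0.716, -0.0]
force: [0.6, -0.7, -0.4]
grip_width: 0.157
grip_force: 58.5
```

```bash
cat > look.py <<'E'
from h import *
import sys
n=sys.argv[1]
go(0,0,350,91.5)
s=sense(); c=capture("wrist"); np.save(n+".npy",c,allow_pickle=True); save(c,n+".png")
W=wcloud(c,s); hsv=cv2.cvtColor(c["color"],cv2.COLOR_RGB2HSV); H,S,V=[hsv[...,i].astype(int) for i in range(3)]
ok=c["depth"]>0; z=W[...,2]
m=ok&(W[...,1]>100)&(W[...,0]<700)
comps(W,"rim",m&(abs(z-140)<4)&(S<70),100)
comps(W,"red",m&((H<8)|(H>172))&(S>120)&(z>15)&(W[...,0]>480),15)
# the rod's disc in hand
comps(W,"disc",ok&(np.hypot(W[...,0]-s["eef_pos"][0],W[...,1]-s["eef_pos"][1])<35)&(abs(z-(s["eef_pos"][2]-81))<7)&(S<70)&(V>60),30)
E
python3 look.py w2
```

```text
t 5.4 pos [599.9 139.2 349.2] yaw 91.44 F [ 0.59 -0.75 -0.43] w 0.157 58.51386308670044
offset [-1.241e+01 -6.032e+01 -1.000e-02] rot [-0.06  0.02 -0.06]
rim 3668 [248.  87.] [572.5 231.3 124.1  91.9   1.5] z [138.1 140.  141.4]
rim 121 [328. 232.] [648.1 102.9  24.2   5.7   0.7] z [136.9 139.4 140.9]
red 178 [251.  91.] [573.  231.4   4.3  46.    2.4] z [75.6 82.4 88.9]
disc 1534 [275. 236.] [599.9 149.1  38.8  18.3   2.2] z [266.9 268.3 269.4]
```

View pics/w2.png

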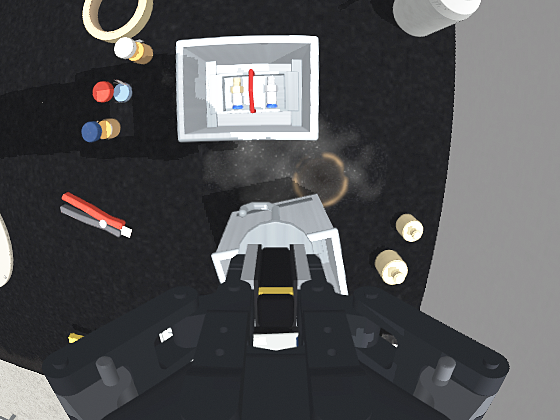

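The wrist view shows the red-handled basket's tank rim around (248,87) and the red wire at (251,91). The disc in hand is level, with the hook at (255,207).

```bash
python3 -c "
from h import *
go(607,232.2,350,91.5)"
```

```text
t 5.45 pos [599.9 139.  349.4] yaw 91.41 F [-0.8   0.39 -0.85] w 0.155 58.513163924217224
offset [ 9.3   0.94 -0.06] rot [-0.04  0.01 -0.09]
```

Request:
step_arm(plan=[{"offset": [3, 0.3, 0], "rot": [0, 0, 0], "gripper": 0.5}, {"offset": [6, 0.6, 0], "rot": [0, 0, 0], "gripper": 0.5}, {"offset": [9.3, 0.95, 0], "rot": [0, 0, 0], "gripper": 0.5}, {"offset": [9.3, 0.95, 0], "rot": [0, 0, 0], "gripper": 0.5}, {"offset": [9.3, 0.95, 0], "rot": [0, 0, 0], "gripper": 0.5}, {"offset": [9.3, 0.95, 1.5], "rot": [0, 0, 0], "gripper": 0.5}, {"offset": [9.3, 0.95, 3], "rot": [0, 0, 0], "gripper": 0.5}, {"offset": [9.3, 0.95, 4.5], "rot": [0, 0, 0], "gripper": 0.5}, {"offset": [9.3, 0.95, 6], "rot": [0, 0, 0], "gripper": 0.5}, {"offset": [9.3, 0.95, 6.5], "rot": [0, 0, 0], "gripper": 0.5}, {"offset": [9.3, 0.95, 6.5], "rot": [0, 0, 0], "gripper": 0.5}])

```text
time_s: 6.55
eef_pos: [607.0, 232.2, 284.6]
ee_rot: [-0.0, 0.698, 0.716, -0.0]
force: [-0.6, -0.3, -0.3]
grip_width: 0.155
grip_force: 58.7
```

```bash
python3 look.py w3; python3 -c "
from h import *
go(607,232.2,229,91.5)"
```

```text
t 6.55 pos [607.  232.2 284.6] yaw 91.41 F [-0.59 -0.31 -0.27] w 0.155 58.73299598693848
offset [-21.72 -61.26  -6.47] rot [-0.06  0.02 -0.09]
rim 4240 [220. 194.] [572.4 231.1 124.3  91.9   1.5] z [137.8 140.  141.2]
red 276 [236. 189.] [572.9 231.7  15.3  47.2   9.6] z [54.1 82.  89.1]
disc 1535 [275. 236.] [607.1 242.2  38.8  18.2   2. ] z [202.3 203.7 204.8]
t 6.6 pos [607.1 232.5 285.4] yaw 91.44 F [-0.34 -0.69 -0.2 ] w 0.153 58.73287618160248
offset [-0.03 -0.01  5.64] rot [ 0.02  0.   -0.06]
```

View pics/w3.png

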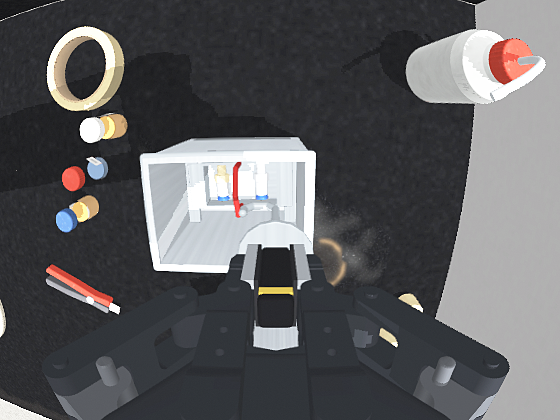

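The view shows the wire at (237,188) and the hook toe at about (243,212), just on its +x side. The measurements are consistent, so I'll lower the rod.

Request:
step_arm(plan=[{"offset": [0, 0, 1], "rot": [0, 0, 0], "gripper": 0.5}, {"offset": [0, 0, 2], "rot": [0, 0, 0], "gripper": 0.5}, {"offset": [0, 0, 3], "rot": [0, 0, 0], "gripper": 0.5}, {"offset": [0, 0, 4], "rot": [0, 0, 0], "gripper": 0.5}, {"offset": [0, 0, 5], "rot": [0, 0, 0], "gripper": 0.5}, {"offset": [0, 0, 5.6], "rot": [0, 0, 0], "gripper": 0.5}, {"offset": [0, 0, 5.6], "rot": [0, 0, 0], "gripper": 0.5}, {"offset": [0, 0, 5.6], "rot": [0, 0, 0], "gripper": 0.5}])

```text
time_s: 7.4
eef_pos: [607.0, 233.4, 229.2]
ee_rot: [0.0, 0.698, 0.716, 0.0]
force: [-0.5, 0.1, -1.5]
grip_width: 0.157
grip_force: 58.7
```

```bash
python3 look.py w4; python3 -c "
from h import *
go(585,231.6,229,91.5)"
```

```text
t 7.4 pos [607.  233.4 229.2] yaw 91.5 F [-0.53  0.11 -1.46] w 0.157 58.7317031621933
offset [-21.75 -61.28 -12.11] rot [ 0.03 -0.   -0.  ]
rim 5782 [209. 201.] [572.4 231.4 124.1  91.5   1.4] z [137.6 140.  141.2]
red 437 [227. 214.] [570.8 222.4  64.5  14.5  78.9] z [53.3 81.9 89.1]
disc 1538 [275. 236.] [607.4 243.5  38.9  18.2   1. ] z [146.8 148.3 149.4]
t 7.45 pos [607.  233.4 229.4] yaw 91.5 F [-0.25  0.17 -0.8 ] w 0.156 58.73261332511902
offset [-0.12 -2.21  0.04] rot [ 0.05 -0.01 -0.  ]
```

Request:
step_arm(plan=[{"offset": [-0.1, -0.4, 0], "rot": [0, 0, 0], "gripper": 0.5}, {"offset": [-0.15, -0.9, 0], "rot": [0, 0, 0], "gripper": 0.5}, {"offset": [-0.15, -1.4, 0], "rot": [0, 0, 0], "gripper": 0.5}, {"offset": [-0.15, -1.8, 0], "rot": [0, 0, 0], "gripper": 0.5}, {"offset": [-0.15, -2.2, 0], "rot": [0, 0, 0], "gripper": 0.5}, {"offset": [-0.15, -2.2, 0], "rot": [0, 0, 0], "gripper": 0.5}])

```text
time_s: 8.05
eef_pos: [584.4, 231.4, 229.1]
ee_rot: [-0.0, 0.698, 0.716, 0.0]
force: [0.2, -0.5, -0.9]
grip_width: 0.159
grip_force: 58.7
```

```bash
python3 look.py w5; python3 -c "
from h import *
go(585,231.6,229,91.5)"
```

```text
t 8.05 pos [584.4 231.4 229.1] yaw 91.51 F [ 0.2  -0.52 -0.89] w 0.159 58.72860610485077
offset [-21.59 -59.04 -12.09] rot [-0.   -0.    0.01]
rim 6279 [255. 200.] [572.2 237.3 124.   79.9   1.6] z [137.5 140.  141.1]
red 266 [257. 201.] [571.  239.6   6.6  30.7   3.3] z [74.8 83.7 89.3]
disc 1537 [275. 236.] [584.7 241.4  38.8  18.    1.7] z [146.8 148.2 149.3]
t 8.1 pos [584.7 231.4 229.1] yaw 91.51 F [-0.38  0.2  -0.97] w 0.157 58.72861683368683
offset [0.02 0.03 0.01] rot [ 0.01 -0.    0.01]
```

View pics/w5.png

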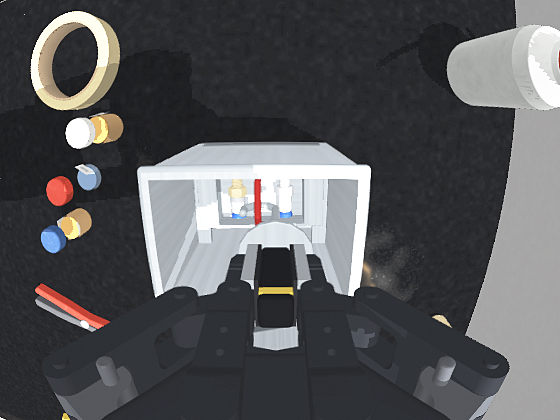

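The wire at (257,200) sits just on the toe side of the rod, undisturbed and with no force. I'll raise slowly until the load comes on.

Request:
step_arm(plan=[{"offset": [0, 0, -0.7], "rot": [0, 0, 0], "gripper": 0.5}, {"offset": [0, 0, -1.4], "rot": [0, 0, 0], "gripper": 0.5}, {"offset": [0, 0, -2], "rot": [0, 0, 0], "gripper": 0.5}, {"offset": [0, 0, -2.4], "rot": [0, 0, 0], "gripper": 0.5}, {"offset": [0, 0, -2.7], "rot": [0, 0, 0], "gripper": 0.5}, {"offset": [0, 0, -3], "rot": [0, 0, 0], "gripper": 0.5}, {"offset": [0, 0, -3.3], "rot": [0, 0, 0], "gripper": 0.5}, {"offset": [0, 0, -3.6], "rot": [0, 0, 0], "gripper": 0.5}, {"offset": [0, 0, -3.9], "rot": [0, 0, 0], "gripper": 0.5}, {"offset": [0, 0, -4], "rot": [0, 0, 0], "gripper": 0.5}, {"offset": [0, 0, -4], "rot": [0, 0, 0], "gripper": 0.5}])

```text
time_s: 9.2
eef_pos: [584.9, 231.3, 269.0]
ee_rot: [0.0, 0.698, 0.716, 0.0]
force: [-0.8, -0.2, -2.5]
grip_width: 0.159
grip_force: 58.5
```

```bash
python3 look.py w6; python3 -c "
from h import *
go(585,231.6,400,91.5)"
```

```text
t 9.2 pos [584.9 231.3 269. ] yaw 91.5 F [-0.77 -0.16 -2.5 ] w 0.159 58.534889817237854
offset [-21.6  -59.07  -8.11] rot [ 0.01 -0.   -0.  ]
rim 5057 [255. 200.] [572.4 231.2 124.   91.6   1.7] z [137.6 140.  141.1]
red 317 [258. 196.] [572.1 231.4  45.9   6.8  89.7] z [ 71.5  98.8 104.7]
disc 1534 [276. 236.] [585.1 241.4  38.8  18.1   1.6] z [186.8 188.1 189.3]
t 9.25 pos [584.9 231.3 268.8] yaw 91.5 F [ 0.91 -0.59 -2.97] w 0.158 58.53537440299988
offset [ 3.000e-02  1.000e-02 -1.312e+01] rot [-0.01  0.   -0.  ]
```

The basket is on the hook: the wire rose 15.5 mm. I'll lift it straight out.

Request:
step_arm(plan=[{"offset": [0, 0, -0.5], "rot": [0, 0, 0], "gripper": 0.5}, {"offset": [0, 0, -1.3], "rot": [0, 0, 0], "gripper": 0.5}, {"offset": [0, 0, -2.5], "rot": [0, 0, 0], "gripper": 0.5}, {"offset": [0, 0, -3.7], "rot": [0, 0, 0], "gripper": 0.5}, {"offset": [0, 0, -4.9], "rot": [0, 0, 0], "gripper": 0.5}, {"offset": [0, 0, -6.1], "rot": [0, 0, 0], "gripper": 0.5}, {"offset": [0, 0, -7.3], "rot": [0, 0, 0], "gripper": 0.5}, {"offset": [0, 0, -8.5], "rot": [0, 0, 0], "gripper": 0.5}, {"offset": [0, 0, -9.7], "rot": [0, 0, 0], "gripper": 0.5}, {"offset": [0, 0, -10.9], "rot": [0, 0, 0], "gripper": 0.5}, {"offset": [0, 0, -12.1], "rot": [0, 0, 0], "gripper": 0.5}, {"offset": [0, 0, -13.1], "rot": [0, 0, 0], "gripper": 0.5}])

```text
time_s: 10.45
eef_pos: [584.9, 231.3, 401.1]
ee_rot: [0.0, 0.698, 0.716, 0.0]
force: [-0.3, -0.3, -2.4]
grip_width: 0.155
grip_force: 58.5
```

Request:
step_arm(plan=[{"offset": [0, 0, -0.5], "rot": [0, 0, 0], "gripper": 0.5}, {"offset": [0, 0, -1], "rot": [0, 0, 0], "gripper": 0.5}, {"offset": [0, 0, -1], "rot": [0, 0, 0], "gripper": 0.5}, {"offset": [0, 0, -1], "rot": [0, 0, 0], "gripper": 0.5}])

```text
time_s: 10.85
eef_pos: [584.9, 231.3, 409.5]
ee_rot: [-0.0, 0.698, 0.716, -0.0]
force: [0.1, -0.7, -2.0]
grip_width: 0.155
grip_force: 58.6
```

```bash
python3 look.py w7
```

```text
t 10.85 pos [584.9 231.3 409.5] yaw 91.5 F [ 0.11 -0.71 -2.05] w 0.155 58.57009291648865
offset [-21.6  -59.07   5.99] rot [-0.04  0.01 -0.  ]
rim 1290 [269. 149.] [572.4 232.1 124.3  90.7   1.1] z [138.  140.  141.3]
red 308 [258. 196.] [572.  231.6  45.7   6.8  89.5] z [213.5 239.2 245.2]
disc 1534 [275. 236.] [585.  241.2  38.7  18.2   1.5] z [327.2 328.6 329.7]
```

View pics/w7.png

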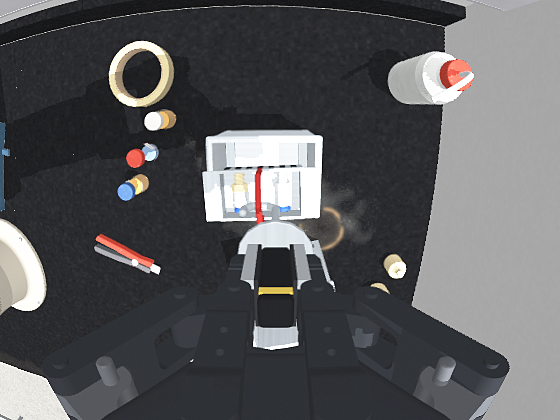

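The basket hangs level on the hook, clear of the rim, with the wire at (258,196). I'll carry it to the tray.

```bash
python3 -c "
from h import *
go(495.7,-170.6,409,94.2)"
```

```text
t 10.9 pos [584.9 231.3 409.4] yaw 91.5 F [ 0.68  0.3  -3.13] w 0.154 58.570003509521484
offset [-39.94  -9.96   0.05] rot [-0.05  0.01 -2.7 ]
```

Request:
step_arm(plan=[{"offset": [-0.3, -0.1, 0], "rot": [0, 0, -0.1], "gripper": 0.5}, {"offset": [-0.9, -0.2, 0], "rot": [0, 0, -0.2], "gripper": 0.5}, {"offset": [-1.8, -0.4, 0], "rot": [0, 0, -0.3], "gripper": 0.5}, {"offset": [-3, -0.7, 0], "rot": [0, 0, -0.4], "gripper": 0.5}, {"offset": [-4.5, -1.1, 0], "rot": [0, 0, -0.5], "gripper": 0.5}, {"offset": [-6.1, -1.5, 0], "rot": [0, 0, -0.6], "gripper": 0.5}, {"offset": [-7.7, -1.9, 0], "rot": [0, 0, -0.7], "gripper": 0.5}, {"offset": [-9.3, -2.3, 0], "rot": [0, 0, -0.8], "gripper": 0.5}, {"offset": [-10.9, -2.7, 0], "rot": [0, 0, -0.9], "gripper": 0.5}, {"offset": [-12.5, -3.1, 0], "rot": [0, 0, -1], "gripper": 0.5}, {"offset": [-14.1, -3.5, 0], "rot": [0, 0, -1.1], "gripper": 0.5}, {"offset": [-15.7, -3.9, 0], "rot": [0, 0, -1.2], "gripper": 0.5}])

```text
time_s: 12.1
eef_pos: [549.5, 71.9, 410.0]
ee_rot: [0.0, 0.69, 0.723, 0.0]
force: [0.8, -0.1, -3.1]
grip_width: 0.151
grip_force: 58.5
```

Request:
step_arm(plan=[{"offset": [-1.6, -0.4, 0], "rot": [0, 0, -0.1], "gripper": 0.5}, {"offset": [-3.2, -0.8, 0], "rot": [0, 0, -0.2], "gripper": 0.5}, {"offset": [-4.8, -1.2, 0], "rot": [0, 0, -0.3], "gripper": 0.5}, {"offset": [-6.4, -1.6, 0], "rot": [0, 0, -0.4], "gripper": 0.5}, {"offset": [-8, -2, 0], "rot": [0, 0, -0.5], "gripper": 0.5}, {"offset": [-9.6, -2.4, 0], "rot": [0, 0, -0.6], "gripper": 0.5}, {"offset": [-11.2, -2.8, 0], "rot": [0, 0, -0.7], "gripper": 0.5}, {"offset": [-12.8, -3.2, 0], "rot": [0, 0, -0.8], "gripper": 0.5}, {"offset": [-14.2, -3.5, 0], "rot": [0, 0, -0.9], "gripper": 0.5}, {"offset": [-15.4, -3.8, 0], "rot": [0, 0, -1], "gripper": 0.5}, {"offset": [-16.4, -4.1, 0], "rot": [0, 0, -1.1], "gripper": 0.5}, {"offset": [-17.2, -4.3, 0], "rot": [0, 0, -1.2], "gripper": 0.5}])

```text
time_s: 13.3
eef_pos: [514.9, -101.3, 409.9]
ee_rot: [-0.0, 0.683, 0.731, 0.0]
force: [0.1, -0.2, -3.1]
grip_width: 0.153
grip_force: 58.5
```

```bash
python3 -c "
from h import *
go(495.7,-170.6,409,94.2)"
```

```text
t 13.3 pos [ 514.9 -101.3  409.9] yaw 93.89 F [ 0.14 -0.18 -3.11] w 0.153 58.53850722312927
offset [-6.79 -2.38  0.09] rot [ 0.   -0.   -0.31]
```

Request:
step_arm(plan=[{"offset": [-0.8, -0.3, 0], "rot": [0, 0, -0.1], "gripper": 0.5}, {"offset": [-1.8, -0.6, 0], "rot": [0, 0, -0.2], "gripper": 0.5}, {"offset": [-2.9, -1, 0], "rot": [0, 0, -0.3], "gripper": 0.5}, {"offset": [-4, -1.4, 0], "rot": [0, 0, -0.3], "gripper": 0.5}, {"offset": [-5, -1.8, 0], "rot": [0, 0, -0.3], "gripper": 0.5}, {"offset": [-5.9, -2.1, 0], "rot": [0, 0, -0.3], "gripper": 0.5}, {"offset": [-6.5, -2.3, 0], "rot": [0, 0, -0.3], "gripper": 0.5}, {"offset": [-6.8, -2.4, 0], "rot": [0, 0, -0.3], "gripper": 0.5}, {"offset": [-6.8, -2.4, 0], "rot": [0, 0, -0.3], "gripper": 0.5}, {"offset": [-6.8, -2.4, 0], "rot": [0, 0, -0.3], "gripper": 0.5}, {"offset": [-6.8, -2.4, 0], "rot": [0, 0, -0.3], "gripper": 0.5}])

```text
time_s: 14.4
eef_pos: [495.9, -169.6, 409.9]
ee_rot: [-0.0, 0.681, 0.733, 0.0]
force: [-0.7, 0.1, -1.5]
grip_width: 0.154
grip_force: 58.5
```

```bash
cat > look2.py <<'E'
from h import *
import sys
n=sys.argv[1]
go(495.7,-170.6,238,94.2)
s=sense(); c=capture("wrist"); np.save(n+".npy",c,allow_pickle=True); save(c,n+".png")
W=wcloud(c,s); hsv=cv2.cvtColor(c["color"],cv2.COLOR_RGB2HSV); H,S,V=[hsv[...,i].astype(int) for i in range(3)]
ok=c["depth"]>0; z=W[...,2]
m=ok&(abs(W[...,0]-483)<90)&(abs(W[...,1]+171)<90)
comps(W,"red",m&((H<8)|(H>172))&(S>120)&(z>15),15)
comps(W,"tray",m&(V>120)&(S<60)&(abs(z-12)<3),200)
comps(W,"disc",ok&(np.hypot(W[...,0]-s["eef_pos"][0],W[...,1]-s["eef_pos"][1])<35)&(abs(z-(s["eef_pos"][2]-81))<7)&(S<70)&(V>60),30)
E
python3 look2.py w8
```

```text
t 14.4 pos [ 495.9 -169.6  409.9] yaw 94.23 F [-0.74  0.12 -1.45] w 0.154 58.538272976875305
offset [-0.1  -0.03 17.19] rot [ 0.   -0.01  0.03]
red 301 [259. 196.] [ 483.6 -169.5    4.8   44.6    3.8] z [210.4 238.6 245.1]
tray 526 [268. 132.] [ 480.9 -147.2  138.8   69.     4. ] z [10.5 12.1 13.6]
disc 1529 [276. 236.] [ 495.7 -159.5   38.8   18.2    4.6] z [327.7 329.  330.1]
```

View pics/w8.png

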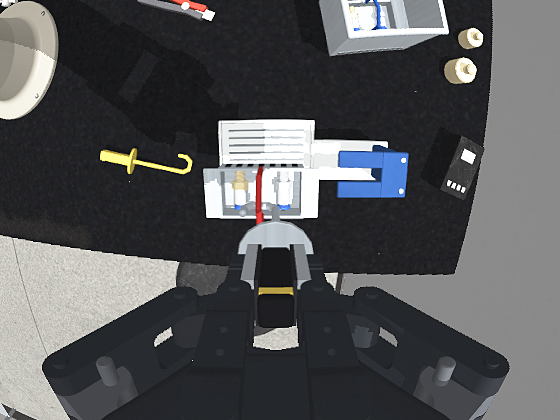

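The basket hangs level over the tray, with the wire at (259,196). The blue-handled basket and yellow look-alike are untouched. I'll lower it.

Request:
step_arm(plan=[{"offset": [-0.1, 0, 0.5], "rot": [0, 0, 0], "gripper": 0.5}, {"offset": [-0.1, 0, 1.5], "rot": [0, 0, 0], "gripper": 0.5}, {"offset": [-0.1, 0, 2.8], "rot": [0, 0, 0], "gripper": 0.5}, {"offset": [-0.1, 0, 4.2], "rot": [0, 0, 0], "gripper": 0.5}, {"offset": [-0.1, 0, 5.6], "rot": [0, 0, 0], "gripper": 0.5}, {"offset": [-0.1, 0, 7], "rot": [0, 0, 0], "gripper": 0.5}, {"offset": [-0.1, 0, 8.4], "rot": [0, 0, 0], "gripper": 0.5}, {"offset": [-0.1, 0, 9.8], "rot": [0, 0, 0], "gripper": 0.5}, {"offset": [-0.1, 0, 11.2], "rot": [0, 0, 0], "gripper": 0.5}, {"offset": [-0.1, 0, 12.4], "rot": [0, 0, 0], "gripper": 0.5}, {"offset": [-0.1, 0, 13.4], "rot": [0, 0, 0], "gripper": 0.5}, {"offset": [-0.1, 0, 14.2], "rot": [0, 0, 0], "gripper": 0.5}])

```text
time_s: 15.65
eef_pos: [495.8, -170.9, 267.0]
ee_rot: [-0.0, 0.681, 0.733, -0.0]
force: [-0.4, -0.6, -2.0]
grip_width: 0.152
grip_force: 58.5
```

Request:
step_arm(plan=[{"offset": [0, 0, 0.6], "rot": [0, 0, 0], "gripper": 0.5}, {"offset": [0, 0, 1.1], "rot": [0, 0, 0], "gripper": 0.5}, {"offset": [0, 0, 1.5], "rot": [0, 0, 0], "gripper": 0.5}, {"offset": [0, 0, 1.5], "rot": [0, 0, 0], "gripper": 0.5}, {"offset": [0, 0, 1.5], "rot": [0, 0, 0], "gripper": 0.5}])

```text
time_s: 16.15
eef_pos: [496.0, -171.0, 253.1]
ee_rot: [0.0, 0.681, 0.733, 0.0]
force: [-0.5, -0.4, -2.1]
grip_width: 0.155
grip_force: 58.5
```

```bash
python3 look2.py w9
```

```text
t 16.15 pos [ 496.  -171.   253.1] yaw 94.2 F [-0.5  -0.45 -2.14] w 0.155 58.53525102138519
offset [ 0.04 -0.03  1.51] rot [ 0.02  0.01 -0.  ]
red 290 [258. 196.] [ 483.7 -170.9    4.8   43.6    4. ] z [55.  82.1 88.4]
tray 1771 [262. 170.] [ 482.9 -171.5  138.4  118.1    4.2] z [10.1 12.  13.3]
disc 1525 [275. 236.] [ 495.7 -160.9   38.8   17.8    4.6] z [170.8 172.3 173.4]
```

Request:
step_arm(plan=[{"offset": [0, 0, 0.4], "rot": [0, 0, 0], "gripper": 0.5}, {"offset": [0, 0, 0.8], "rot": [0, 0, 0], "gripper": 0.5}, {"offset": [0, 0, 1.1], "rot": [0, 0, 0], "gripper": 0.5}, {"offset": [0, 0, 1.4], "rot": [0, 0, 0], "gripper": 0.5}, {"offset": [0, 0, 1.6], "rot": [0, 0, 0], "gripper": 0.5}, {"offset": [0, 0, 1.8], "rot": [0, 0, 0], "gripper": 0.5}, {"offset": [0, 0, 2.1], "rot": [0, 0, 0], "gripper": 0.5}, {"offset": [0, 0, 2.3], "rot": [0, 0, 0], "gripper": 0.5}, {"offset": [0, 0, 2.3], "rot": [0, 0, 0], "gripper": 0.5}])

```text
time_s: 17.1
eef_pos: [495.8, -171.0, 229.7]
ee_rot: [-0.0, 0.681, 0.733, -0.0]
force: [0.2, 0.3, -1.6]
grip_width: 0.157
grip_force: 58.7
```

```bash
python3 look2.py w10
```

```text
t 17.1 pos [ 495.8 -171.   229.7] yaw 94.19 F [ 0.2   0.26 -1.65] w 0.157 58.67446303367615
offset [ 0.04 -0.01 -0.83] rot [-0.02 -0.01 -0.01]
red 296 [258. 197.] [ 483.1 -171.2   44.9    7.1   89.3] z [34.9 65.3 71.2]
tray 2039 [259. 176.] [ 482.9 -172.   138.8  118.6    4.5] z [10.1 12.  13.3]
disc 1526 [275. 236.] [ 495.6 -161.    38.8   18.1    4.5] z [147.4 148.9 150. ]
```

Request:
step_arm(plan=[{"offset": [0, 0, 0.5], "rot": [0, 0, 0], "gripper": 0.5}, {"offset": [0, 0, 1], "rot": [0, 0, 0], "gripper": 0.5}, {"offset": [0, 0, 1.4], "rot": [0, 0, 0], "gripper": 0.5}, {"offset": [0, 0, 1.7], "rot": [0, 0, 0], "gripper": 0.5}, {"offset": [0, 0, 1.7], "rot": [0, 0, 0], "gripper": 0.5}, {"offset": [0, 0, 1.7], "rot": [0, 0, 0], "gripper": 0.5}])

```text
time_s: 17.75
eef_pos: [495.9, -171.0, 212.9]
ee_rot: [0.0, 0.681, 0.733, -0.0]
force: [0.2, 0.2, -0.7]
grip_width: 0.154
grip_force: 58.7
```

```bash
python3 look2.py w11
```

```text
t 17.75 pos [ 495.9 -171.   212.9] yaw 94.2 F [ 0.16  0.21 -0.68] w 0.154 58.67999196052551
offset [ 0.04 -0.02 -2.51] rot [ 0.  0. -0.]
red 308 [257. 198.] [ 482.6 -164.2    4.3   30.8    3.4] z [36.6 64.1 71.1]
tray 2266 [259. 178.] [ 483.1 -171.7  138.6  118.2    4.5] z [10.1 12.  13.2]
disc 1531 [275. 236.] [ 495.8 -160.9   38.7   18.2    3.6] z [130.7 132.1 133.1]
```

Basket seated and the hook is free. I'll withdraw sideways (+x), then go up.

Request:
step_arm(plan=[{"offset": [0, 0.4, 0], "rot": [0, 0, 0], "gripper": 0.5}, {"offset": [0, 0.9, 0], "rot": [0, 0, 0], "gripper": 0.5}, {"offset": [0, 1.4, 0], "rot": [0, 0, 0], "gripper": 0.5}, {"offset": [0, 1.9, 0], "rot": [0, 0, 0], "gripper": 0.5}, {"offset": [0, 2.3, 0], "rot": [0, 0, 0], "gripper": 0.5}, {"offset": [0, 2.3, 0], "rot": [0, 0, 0], "gripper": 0.5}, {"offset": [0, 2.3, 0], "rot": [0, 0, 0], "gripper": 0.5}])

```text
time_s: 18.5
eef_pos: [518.8, -169.2, 212.8]
ee_rot: [-0.0, 0.681, 0.733, -0.0]
force: [0.1, 0.1, -1.3]
grip_width: 0.155
grip_force: 58.7
```

```bash
python3 look2.py w12
```

```text
t 18.5 pos [ 518.8 -169.2  212.8] yaw 94.21 F [ 0.06  0.11 -1.27] w 0.155 58.72869372367859
offset [ 0.03 -2.32 -2.52] rot [-0.01 -0.01  0.01]
red 469 [226. 209.] [ 483.6 -172.    46.1   12.9   81.9] z [33.2 63.2 70.9]
tray 2179 [228. 178.] [ 482.8 -171.8  138.3  118.9    4.3] z [10.3 12.1 13.2]
disc 1533 [275. 236.] [ 518.6 -159.1   38.9   18.5    4.3] z [130.6 131.9 133.1]
```

View pics/w12.png

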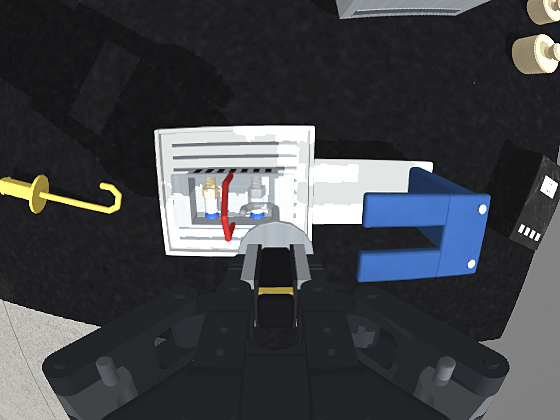

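The basket sits flat and centred, with the wire at (226,208), and the toe at about (247,208) is clear of it. I'll lift the rod and move it over the fork.

Request:
step_arm(plan=[{"offset": [0, 0, -1], "rot": [0, 0, 0], "gripper": 0.5}, {"offset": [0, 0, -2.5], "rot": [0, 0, 0], "gripper": 0.5}, {"offset": [0, 0, -4.5], "rot": [0, 0, 0], "gripper": 0.5}, {"offset": [0, 0, -6.5], "rot": [0, 0, 0], "gripper": 0.5}, {"offset": [0, 0, -9], "rot": [0, 0, 0], "gripper": 0.5}, {"offset": [0, 0, -11.5], "rot": [0, 0, 0], "gripper": 0.5}, {"offset": [0, 0, -13.5], "rot": [0, 0, 0], "gripper": 0.5}, {"offset": [0, 0, -14], "rot": [0, 0, 0], "gripper": 0.5}, {"offset": [0, 3, -14], "rot": [0, 0, 0], "gripper": 0.5}, {"offset": [0, 6, -14], "rot": [0, 0, 0], "gripper": 0.5}, {"offset": [0, 8.3, -14], "rot": [0, 0, 0], "gripper": 0.5}, {"offset": [0, 8.3, -14], "rot": [0, 0, 0], "gripper": 0.5}])

```text
time_s: 19.75
eef_pos: [603.0, -162.8, 351.2]
ee_rot: [-0.001, 0.68, 0.733, -0.0]
force: [-0.1, 0.6, -1.9]
grip_width: 0.155
grip_force: 59.2
```

Request:
step_arm(plan=[{"offset": [0, 0, 0], "rot": [0, 0, 0], "gripper": 0.5}, {"offset": [0, 0, 0], "rot": [0, 0, 0], "gripper": 0.5}, {"offset": [0, 0, 0], "rot": [0, 0, 0], "gripper": 0.5}])

```text
time_s: 20.05
eef_pos: [601.0, -163.4, 353.2]
ee_rot: [0.0, 0.681, 0.732, -0.0]
force: [-0.1, -0.5, -0.9]
grip_width: 0.157
grip_force: 59.2
```

```bash
cat > look3.py <<'E'
from h import *
import sys
n=sys.argv[1]
go(602.5,-162.5,200.5,94.3)
s=sense(); c=capture("wrist"); np.save(n+".npy",c,allow_pickle=True); save(c,n+".png")
W=wcloud(c,s); hsv=cv2.cvtColor(c["color"],cv2.COLOR_RGB2HSV); H,S,V=[hsv[...,i].astype(int) for i in range(3)]
ok=c["depth"]>0; z=W[...,2]
comps(W,"red",ok&(abs(W[...,0]-483)<90)&(abs(W[...,1]+171)<90)&((H<8)|(H>172))&(S>120)&(z>15),15)
comps(W,"fork",ok&(H>100)&(H<125)&(S>120)&(abs(z-115)<5)&(W[...,1]<-90),30)
comps(W,"disc",ok&(np.hypot(W[...,0]-s["eef_pos"][0],W[...,1]-s["eef_pos"][1])<35)&(abs(z-(s["eef_pos"][2]-81))<7)&(S<70)&(V>60),30)
E
python3 look3.py w13
```

```text
t 20.05 pos [ 601.  -163.4  353.2] yaw 94.17 F [-0.07 -0.48 -0.94] w 0.157 59.219759702682495
offset [ 0.08  0.16 15.27] rot [ 0.01  0.01 -0.13]
red 188 [176. 173.] [ 483.6 -171.9    5.    46.7    4.5] z [32.6 62.  70.4]
fork 3609 [292. 181.] [ 612.1 -161.2   87.3   55.8    3.7] z [113.8 115.2 116.4]
disc 1529 [275. 236.] [ 600.9 -153.4   38.9   18.     4.2] z [270.8 272.4 273.4]
```

Request:
step_arm(plan=[{"offset": [0.1, 0.1, 1], "rot": [0, 0, 0], "gripper": 0.5}, {"offset": [0.1, 0.1, 2.5], "rot": [0, 0, 0], "gripper": 0.5}, {"offset": [0.1, 0.1, 4], "rot": [0, 0, 0], "gripper": 0.5}, {"offset": [0.1, 0.1, 5.5], "rot": [0, 0, 0], "gripper": 0.5}, {"offset": [0.1, 0.1, 7], "rot": [0, 0, 0], "gripper": 0.5}, {"offset": [0.1, 0.1, 8.5], "rot": [0, 0, 0], "gripper": 0.5}, {"offset": [0.1, 0.1, 10], "rot": [0, 0, 0], "gripper": 0.5}, {"offset": [0.1, 0.1, 11.5], "rot": [0, 0, 0], "gripper": 0.5}, {"offset": [0.1, 0.1, 13], "rot": [0, 0, 0], "gripper": 0.5}, {"offset": [0.1, 0.1, 14], "rot": [0, 0, 0], "gripper": 0.5}, {"offset": [0.1, 0.1, 14], "rot": [0, 0, 0], "gripper": 0.5}, {"offset": [0.1, 0.1, 14], "rot": [0, 0, 0], "gripper": 0.5}])

```text
time_s: 21.3
eef_pos: [602.6, -162.2, 213.2]
ee_rot: [0.0, 0.681, 0.733, 0.0]
force: [1.7, -0.5, -0.0]
grip_width: 0.155
grip_force: 59.2
```

```bash
python3 look3.py w14
```

```text
t 21.3 pos [ 602.6 -162.2  213.2] yaw 94.19 F [ 1.69 -0.48 -0.02] w 0.155 59.21930193901062
offset [-0.03 -0.01  1.27] rot [ 0.02  0.01 -0.11]
red 490 [124. 209.] [ 482.8 -175.5   51.    23.1   68.5] z [33.3 61.  70.5]
fork 7397 [307. 224.] [ 612.3 -161.4   87.1   55.8    4.3] z [113.9 115.2 116.2]
fork 318 [224. 264.] [ 572.8 -180.5   20.9    9.4   70. ] z [111.9 114.8 116. ]
disc 1520 [275. 236.] [ 602.4 -152.3   38.5   18.4    3.5] z [131.  132.4 133.5]
```

Request:
step_arm(plan=[{"offset": [0, 0, 0.5], "rot": [0, 0, 0], "gripper": 0.5}, {"offset": [0, 0, 0.9], "rot": [0, 0, 0], "gripper": 0.5}, {"offset": [0, 0, 1.1], "rot": [0, 0, 0], "gripper": 0.5}, {"offset": [0, 0, 1.3], "rot": [0, 0, 0], "gripper": 0.5}, {"offset": [0, 0, 1.3], "rot": [0, 0, 0], "gripper": 0.5}, {"offset": [0, 0, 1.3], "rot": [0, 0, 0], "gripper": 0.5}])

```text
time_s: 21.95
eef_pos: [602.6, -162.1, 200.0]
ee_rot: [0.0, 0.681, 0.733, 0.0]
force: [-0.5, 0.3, 1.3]
grip_width: 0.155
grip_force: 59.4
```

Request:
step_arm(plan=[{"offset": [0, 0, 0], "rot": [0, 0, 0], "gripper": 1.6}, {"offset": [0, 0, 0], "rot": [0, 0, 0], "gripper": 2}, {"offset": [0, 0, 0], "rot": [0, 0, 0], "gripper": 3}, {"offset": [0, 0, 0], "rot": [0, 0, 0], "gripper": 5}, {"offset": [0, 0, 0], "rot": [0, 0, 0], "gripper": 7}, {"offset": [0, 0, 0], "rot": [0, 0, 0], "gripper": 7}, {"offset": [0, 0, 0], "rot": [0, 0, 0], "gripper": 7}])

```text
time_s: 22.65
eef_pos: [602.5, -162.1, 199.9]
ee_rot: [0.0, 0.681, 0.733, 0.0]
force: [-0.9, -0.3, 0.0]
grip_width: 0.823
grip_force: 0.0
```

Request:
step_arm(plan=[{"offset": [0, 0, -1], "rot": [0, 0, 0], "gripper": 7}, {"offset": [0, 0, -3], "rot": [0, 0, 0], "gripper": 7}, {"offset": [0, 0, -6], "rot": [0, 0, 0], "gripper": 7}, {"offset": [0, 0, -9], "rot": [0, 0, 0], "gripper": 7}, {"offset": [0, 0, -11], "rot": [0, 0, 0], "gripper": 7}, {"offset": [0, 0, -11], "rot": [0, 0, 0], "gripper": 7}, {"offset": [0, 0, -11], "rot": [0, 0, 0], "gripper": 7}, {"offset": [0, 0, -11], "rot": [0, 0, 0], "gripper": 7}])

```text
time_s: 23.45
eef_pos: [602.3, -162.0, 308.7]
ee_rot: [-0.001, 0.681, 0.733, -0.0]
force: [-0.5, 0.4, -0.6]
grip_width: 0.816
grip_force: 0.0
```

Run:
```python
from h import *
go(602,-163,310,94.2)
s=sense(); c=capture("wrist"); save(c,"w15.png")
W=wcloud(c,s); hsv=cv2.cvtColor(c["color"],cv2.COLOR_RGB2HSV); H,S,V=[hsv[...,i].astype(int) for i in range(3)]
ok=c["depth"]>0; z=W[...,2]
near=np.hypot(W[...,0]-602,W[...,1]+163)<40
comps(W,"red",ok&(abs(W[...,0]-483)<90)&(abs(W[...,1]+171)<90)&((H<8)|(H>172))&(S>120)&(z>15),15)
comps(W,"disc",ok&near&(abs(z-119)<5)&(S<70)&(V>60),50)
comps(W,"handle",ok&near&(abs(z-169)<6)&(V<90),30)
c=capture("top"); W=cloud(c); hsv=cv2.cvtColor(c["color"],cv2.COLOR_RGB2HSV); H,S,V=[hsv[...,i].astype(int) for i in range(3)]; z=W[...,2]
comps(W,"bluebasket",(abs(W[...,0]-609)<60)&(abs(W[...,1]-45)<50)&(H>100)&(H<125)&(S>120)&(z<108)&(z>30),8)
```

```text
t 23.45 pos [ 602.3 -162.   308.7] yaw 94.19 F [-0.53  0.37 -0.6 ] w 0.816 0.0
offset [-0.09 -0.03 -0.13] rot [-0.11 -0.07 -0.01]
red 251 [163. 183.] [ 477.8 -171.3   46.7   22.    87.1] z [33.3 61.9 70.6]
disc 1166 [276. 195.] [ 603.1 -163.9   40.4   40.5   23.8] z [117.5 119.2 120.4]
handle 375 [276. 218.] [ 603.  -162.8   12.4   13.8    4.3] z [167.2 169.  170.2]
bluebasket 16 [279. 127.] [620.8  33.9  26.    8.   28.1] z [35.3 69.1 79.8]
bluebasket 30 [267. 131.] [606.2  52.7   4.3  32.2  15.3] z [70.  84.7 89.3]
```

View pics/w15.png

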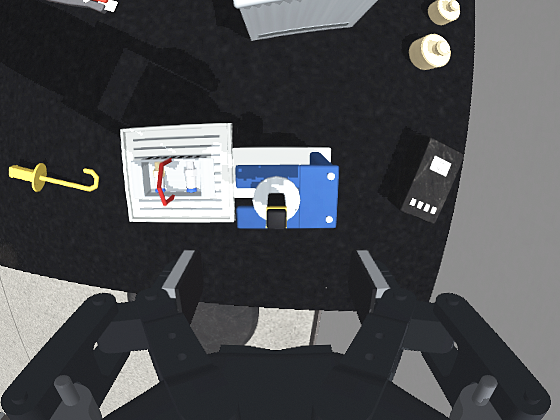

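The rod hangs upright in the fork: disc at (276,195), handle directly above it. The basket is flat in the tray, with its wire at (165,182), and the gripper is clear. I'm handing the job in.

```bash
python3 -c "
from rig import *
print(finish_job())"
```

```text
the job is handed in; nothing more can be done
None
```

I lifted the red-handled basket out with the hook rod, set it flat in the middle of the tray and hung the rod back upright in its fork; the blue-handled basket stayed in its tank. I handed the job in at about 23.5 s; no verdict came back.

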